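Make up two line-check kits in a dairy control room

TASK

Make up the two kits for the morning line checks. The blue tray gets the yellow pocket meter, laid flat, display up, lengthwise in the long bay, and the red-capped and yellow-capped bottles; the green tray gets the white-lidded sample jar and the brown bottle, each bottle and jar standing upright in a square pocket of its own. The meter is in its case: swing the clear lid back past its balance point so that it stays open, and leave it open; do not tip any bottle or jar over, and leave the blue-capped bottle where it stands.

Things in the scene. Friction and masses are not known exactly. Their poses are not given: they have to be found in the camera images.
- meter_center (a point): Yellow pocket meter with display, 160 x 36 mm, 34 mm thick, 120 g, flat in the case's black foam under the clear lid. Point: its centre; y lengthwise, x across its width, z up. In the case its centre is 35 mm above the bench, foam top 40 mm; at mid-length the foam is cut away for fingers on both sides: 56 mm along the meter, 126 mm across, down to 7 mm above the bench.
- buffer_red_center (a point): Plastic bottle with a red screw cap and red label on a white body, standing: 40 mm diameter, 88 mm tall with cap, 110 g. The point is on its axis half-way up, 44 mm above its base; z up. For the blue tray.
- buffer_yellow_center (a point): Plastic bottle with a yellow screw cap and yellow label on a white body, standing: 40 mm diameter, 88 mm tall with cap, 110 g. The point is on its axis half-way up, 44 mm above its base; z up. For the blue tray.
- buffer_blue_center (a point): Plastic bottle with a blue screw cap and blue label on a white body, standing: 40 mm diameter, 88 mm tall with cap, 110 g. The point is on its axis half-way up, 44 mm above its base; z up. Not wanted: it stays where it stands.
- jar_center (a point): Clear sample jar with a white screw lid, standing: 46 mm diameter, 88 mm tall with lid, 90 g. The point is on its axis half-way up, 44 mm above its base; z up. For the green tray. (The empty glass beaker, 50 mm wide, 68 mm tall, standing among the bottles is not part of the job.)
- brown_bottle_center (a point): Brown glass bottle with a black cap and a pale label, standing: 42 mm diameter, 92 mm tall with cap, 140 g. The point is on its axis half-way up, 46 mm above its base; z up. For the green tray.
- tray_blue: Blue kit tray, fixed, 214 x 144 mm, rim 20 mm high, walls 4 mm. Origin: centre of its underside, on the bench; x lengthwise, y across, z up. Long bay: 206 x 66 mm inside, centre x 0, y -35 mm, floor 12 mm above the bench. Three square pockets: 66 x 66 mm inside, centres x -70, 0, +70, y +35 mm, floor 4 mm above the bench. Empty at the start.
- tray_green: Green kit tray, fixed, 214 x 144 mm, rim 20 mm high, walls 4 mm. Origin: centre of its underside, on the bench; x lengthwise, y across, z up. Long bay: 206 x 66 mm inside, centre x 0, y -35 mm, floor 12 mm above the bench. Three square pockets: 66 x 66 mm inside, centres x -70, 0, +70, y +35 mm, floor 4 mm above the bench. A steel spoon lies in its long bay.
- lid (a joint): Angle (rad) of the clear lid of the grey instrument case: 0 shut, 1.92 open against its stop. Case fixed, 136 mm deep, 200 mm wide (along the hinge), base 50 mm high; lid 24 mm thick, 160 g, no latch, hinged on the far upper edge of the base. It swings freely: below about 1.4 rad it falls shut, beyond it falls open and stays, its tab 0.22 m above the bench.
- lid_tab (a point): Grip point in the lid's orange pull tab (36 mm wide along the hinge, 10 mm thick, 40 mm out from the near edge), 26 mm out from that edge, mid-thickness, 59 mm above the bench when shut. Moves with the lid: y along the hinge, x to the hinge, z up when shut. Hinge axis: 162 mm along +x, 9 mm along -z. Pinched by its two sides, the tab turns between the fingers as the lid swings.

How it is judged (in metres and radians):
At the end, for the whole second after the job is handed in: Lid over 1.6 rad. Meter flat on the floor of the blue tray's long bay, lengthwise within 0.3 rad, within 30 mm along and 20 mm across. Each bottle and jar upright on a pocket floor of its tray (5 mm), within 20 mm of the pocket row's line. Blue-capped bottle within 30 mm of its start. All at rest (value of joint lid above 1.6 rad and x of buffer_red_center in the frame of tray_blue between -0.092 and 0.092 m and y of buffer_red_center in the frame of tray_blue between 0.015 and 0.055 m and z of buffer_red_center in the frame of tray_blue between 0.044 and 0.053 m and angle between each of buffer_red_center, buffer_yellow_center, jar_center, brown_bottle_center, meter_center, buffer_blue_center's own z axis and vertical below 0.12 rad and linear speed of each of buffer_red, buffer_yellow, jar, brown_bottle, meter, buffer_blue below 0.02 m/s and x of buffer_yellow_center in the frame of tray_blue between -0.092 and 0.092 m and y of buffer_yellow_center in the frame of tray_blue between 0.015 and 0.055 m and z of buffer_yellow_center in the frame of tray_blue between 0.044 and 0.053 m and x of jar_center in the frame of tray_green between -0.092 and 0.092 m and y of jar_center in the frame of tray_green between 0.015 and 0.055 m and z of jar_center in the frame of tray_green between 0.044 and 0.053 m and x of brown_bottle_center in the frame of tray_green between -0.092 and 0.092 m and y of brown_bottle_center in the frame of tray_green between 0.015 and 0.055 m and z of brown_bottle_center in the frame of tray_green between 0.046 and 0.055 m and x of meter_center in the frame of tray_blue between -0.03 and 0.03 m and y of meter_center in the frame of tray_blue between -0.055 and -0.015 m and z of meter_center in the frame of tray_blue between 0.025 and 0.034 m and angle between the y axis of meter_center and the x axis of tray_blue, either way round below 0.3 rad and distance of buffer_blue_center from where it was at the start of the episode below 0.03 m); the robot touches nothing.
It fails at once if a bottle or the jar is tipped over (beyond 0.6 rad) (angle between any of buffer_red_center, buffer_yellow_center, buffer_blue_center, jar_center, brown_bottle_center's own z axis and vertical above 0.6 rad).
It also fails if it takes over 128 s, if anything falls off the work surface, if the arm or the gripper's body presses on something with over 40 N, if the wrist force passes 120 N, or if a joint passes its speed limit or range.

ROBOT

A 6-joint arm with a two-finger parallel gripper is mounted at the origin on the work surface. World frame = base frame: x ahead of the robot, y to its left, z up, the work surface at z = 0. Lengths are in m, angles in degrees, forces in N, time in s.
With the tool pointing down it reaches from about 0.3 to 0.75 m from the base axis. Payload 8.5 kg.
Tool frame: the origin (TCP) lies midway between the tips of the shut fingers; the grasp point (between the pads) lies 19 mm behind it (env.tcp_to_grasp is the z of the grasp point in the tool frame, in m); z points along the fingers, y is the line along which they close (so a half turn about z gives the same grasp; the last joint's range is limited). The gripper opens to 85 mm and grips with 20 to 120 N. Pads are 22 mm wide; open, the fingers measure 114 mm over their backs; the gripper's body (76 mm by 85 mm) begins 54 mm behind the grasp point. The pads swing forward as they close: fully open they stand 13 mm farther back than shut.
Start: joints at [58.711, 21.807, 74.336, -0, 83.858, -12.336], TCP at [0.179, 0.52, 0.231] pointing down, gripper open.
Joint ranges: [-178.18, 178.18], [-50.72, 133.34], [12.68, 142.11], [-81.47, 261.47], [9.98, 163.14], [-165.26, 165.26]. Speed limits (degrees/s): [136.94, 136.94, 180, 180, 180, 180].

INTERFACE

Orientations are given as a 3x3 rotation matrix whose columns are the frame's x, y, z axes.
In Python, from rig import env, imaging, job, models gives the robot as it stands. The module is installed in compiled form; this text tells all that it offers.
- The arm moves only by the tool jog_arm, never from a script. Its argument "plan" is text: rows parted by semicolons, each of 7 numbers parted by spaces: the turn, a rotation vector about the tool's x, y, z in degrees, then the shift along the tool's x, y, z in cm, then the closure in counts, from 0 (fully open) to 255 (shut). In form: rx ry rz x y z claw; .... A call has 1 to 10 rows; each row shifts and turns the commanded pose from where the row before left it, along the tool's axes as they then stand; what a row does not reach is not made up. A row lasts 1/12 s, in which the tool goes at most 41.7 mm and 7.16 degrees, less where a joint would pass 70% of its speed; a pose out of reach is approached as far as the arm can. A call with a gripper value outside its range is refused whole. The fingers move at their own pace and stop on an object; "grip_force" is the grip in N (left out, the last holds). Time passes only in rows, so rows that do not move let the fingers close. It gives the time, the measured TCP pose, the force, the opening and the grip force at its end, in the units of the state.
- env.observe(): the state, without advancing time (a new reading comes with each control period).
- imaging.get_image(name): name is "scene" or "top"; returns a dict with "pixels" (420x560x3 uint8, red, green, blue), "depth" (420x560 float32, m along the optical axis (not along the pixel's ray), 0 where there is no reading), "fov_y" (degrees; the focal length in pixels is half the picture's height over the tangent of half this angle, whatever the lens; pixels are square), "cx", "cy" (the principal point, pixels), "distortion" ([k1, k2, p1, p2, k3] as OpenCV has them; the pictures are not rectified), "world_from_camera" (4x4, takes a point from camera to world coordinates). Camera axes: x right, y down, z forward; pixel columns grow to the right and rows downward; lengths in m; the calibration is good to about 2 mm. A picture is of the moment at which its call begins.
- job.close_job(): hands the job in; it is judged then, once.
Trained networks look in the newest picture that a camera, given by its name, has taken for a name from the list of things; names that differ only in an ending like _2 or _b are one class to them, and where a whole thing is asked for, a point or a joint stands for the part that bears it (a point fixed in the world has none). Each returns a list of dicts, best first, with "confidence" (0 to 1); they miss things now and then, are a little off and sometimes report something else, mostly with a low value. They report only what shows in the picture. A call takes as long as a camera call.
- models.outline_of(camera, query): "region" (420x560 bool, what is visible of it) and "bbox" ([centre column, centre row, width, height] in pixels, round what is visible of it).
- models.tip_of(camera, query): "at" ([column, row] in pixels: a listed point, or the origin of a listed thing).
The state is a dict: "time_s": time; "q": joint angles; "qvel": joint speeds; "joint_efforts": joint torques, N m; "position": TCP position; "tool_rot": TCP orientation; "ft_force": force on the tool from outside, world axes, zero at the start; "wrist_torque": the same for the moment, N m; "grip_width": finger opening in m; "gripper_force": force on a finger pad.
Only numpy, scipy, OpenCV 4.12 (cv2) and the standard library are available. Lean on these libraries where they do the work, as an engineer would, in place of code of your own. Each camera call takes 0.05 s, during which the arm holds its last target. There are 200 camera calls.

## Working session

There is one attempt and no reset: what is moved stays moved. The work goes in short steps, Python scripts to look and compute and a tool call to move; the robot and the scene stay as the last step left them, time stands still between calls to the robot, and variables do not carry over. Pictures are saved under pics/ and viewed, at most 14 in all, crops included, and the job is handed in when it is done.

Besides the shell and the picture viewer there is one more tool, called after "Emit:" by a JSON object that holds its "fn" and its "kwargs", one argument or row to a line. jog_arm: Moves the arm, as the interface text tells. Its arguments: {"type":"object","properties":{"plan":{"type":"string"},"grip_force":{"type":"number"}},"required":["plan"]}

```bash
mkdir -p pics; cat > h.py <<'E'
import numpy as np, cv2
from rig import env, imaging, job, models
def K(im):
    f=im["pixels"].shape[0]/2/np.tan(np.radians(im["fov_y"])/2)
    return np.array([[f,0,im["cx"]],[0,f,im["cy"]],[0,0,1.]])
def ray(im,px):
    p=cv2.undistortPoints(np.array(px,float).reshape(-1,1,2),K(im),np.array(im["distortion"],float)).reshape(-1,2)
    return np.c_[p,np.ones(len(p))]
def at_z(im,px,z):
    T=np.array(im["world_from_camera"]); d=ray(im,px)@T[:3,:3].T; o=T[:3,3]
    return o+d*((z-o[2])/d[:,2])[:,None]
def by_depth(im,px):
    T=np.array(im["world_from_camera"]); px=np.array(px).reshape(-1,2); r=ray(im,px)
    D=im["depth"][px[:,1].astype(int),px[:,0].astype(int)]
    return (r*D[:,None])@T[:3,:3].T+T[:3,3], D
def save(im,n): cv2.imwrite(f"pics/{n}.png",im["pixels"][...,::-1])
E
cat > a.py <<'E'
from h import *
np.set_printoptions(precision=3,suppress=True)
for c in ("scene","top"):
    im=imaging.get_image(c); save(im,c+"0"); print(c,np.array(im["world_from_camera"])[:3,3])
    for q,z in [("meter_center",.035),("buffer_red_center",.044),("buffer_yellow_center",.044),("buffer_blue_center",.044),("jar_center",.044),("brown_bottle_center",.046),("tray_blue",0),("tray_green",0),("lid_tab",.059)]:
        r=models.tip_of(c,q)[:2]
        for t in r: print(q,t["confidence"],np.round(t["at"],1),at_z(im,t["at"],z)[0])
        o=models.outline_of(c,q)[:1]
        for t in o:
            ys,xs=np.nonzero(t["region"]); P,D=by_depth(im,np.c_[xs,ys]); P=P[D>0]
            if len(P)==0: continue
            top=P[P[:,2]>np.percentile(P[:,2],95)-.006]
            print("   out",round(t["confidence"],2),np.round(t["bbox"]),"n",len(xs),"zmax",np.percentile(P[:,2],95),"topmid",(top.min(0)+top.max(0))/2,"med",np.median(top,0),'rect',cv2.minAreaRect(top[:,:2].astype(np.float32)))
s=env.observe(); print(s["position"],s["tool_rot"],s["time_s"],s["grip_width"],env.tcp_to_grasp)
E
python3 a.py
```

```text
scene [0.821 0.401 0.806]
buffer_red_center 0.7 [326.8 225.6] [0.493 0.078 0.044]
   out 0.98 [326. 226.  20.  37.] n 623 zmax 0.08907737742522734 topmid [0.494 0.08  0.087] med [0.495 0.081 0.088] rect ((0.49416953325271606, 0.08005919307470322), (0.030651167035102844, 0.028946001082658768), 67.1017074584961)
buffer_yellow_center 0.65 [277.7 206.8] [ 0.551 -0.017  0.044]
   out 0.78 [277. 209.  19.  35.] n 644 zmax 0.0888647087077949 topmid [ 0.554 -0.016  0.087] med [ 0.555 -0.015  0.088] rect ((0.5542489886283875, -0.015841415151953697), (0.029269374907016754, 0.030057299882173538), 82.6435775756836)
buffer_blue_center 0.71 [286.3 247.4] [0.59  0.073 0.044]
jar_center 0.68 [235.3 235.6] [ 0.661 -0.006  0.044]
   out 0.95 [231. 230.  27.  34.] n 826 zmax 0.08935329876339908 topmid [ 0.662 -0.017  0.088] med [ 0.662 -0.016  0.088] rect ((0.661613404750824, -0.01735719107091427), (0.044657230377197266, 0.0441390685737133), 87.37252044677734)
brown_bottle_center 0.6 [234.7 236.5] [ 0.664 -0.004  0.046]
brown_bottle_center 0.59 [246.1 275.1] [0.689 0.081 0.046]
   out 0.59 [246. 277.  
[... 3245 characters left out ...]
4116363525)
tray_green 0.62 [362.  239.3] [ 0.507 -0.162  0.   ]
   out 0.75 [367. 239.  73. 103.] n 6078 zmax 0.020881648097441214 topmid [ 0.506 -0.165  0.021] med [ 0.505 -0.165  0.019] rect ((0.5059900283813477, -0.16433876752853394), (0.21403354406356812, 0.14433640241622925), 1.258754014968872)
lid_tab 0.82 [142.5 276.9] [0.431 0.295 0.059]
   out 0.65 [141. 240. 102.  89.] n 7175 zmax 0.07702012757054608 topmid [0.514 0.299 0.076] med [0.522 0.298 0.074] rect ((0.5141103863716125, 0.2994409203529358), (0.153910294175148, 0.20293056964874268), 0.5754846930503845)
[0.179 0.52  0.231] [[-0.946  0.325 -0.   ]
 [ 0.325  0.946 -0.   ]
 [ 0.    -0.    -1.   ]] 1.9 0.08527304274312668 -0.0187
```

View pics/top0.png

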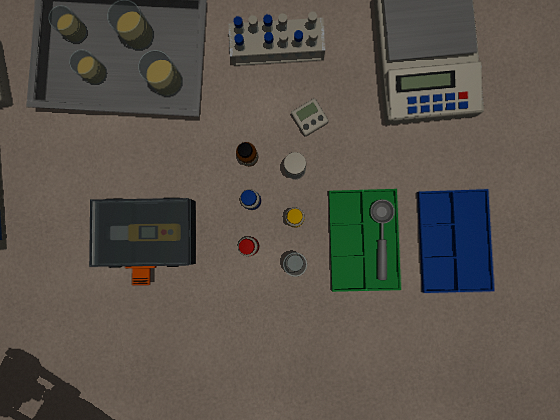

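View pics/scene0.png

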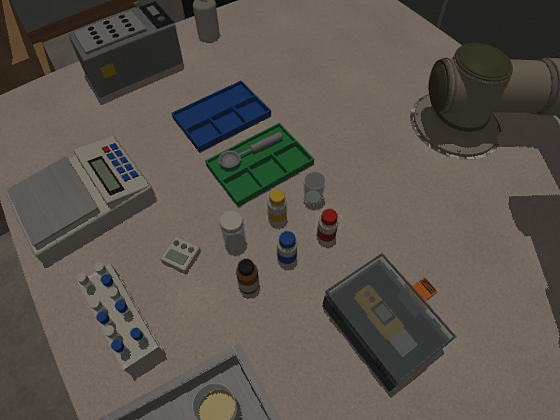

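The top view (up = +x, left = +y) shows the case at about (141,235) with its tab at (142,276). The bottles stand at columns 247–296, and both trays have their pockets on the +y side. The scene view agrees and shows the meter display-up under the lid. Lid first.

Emit:
{"fn": "jog_arm", "kwargs": {
  "plan": "0 0 -6.32 0 0 0 0;0 0 -6.32 0 0 0 0;0 0 -6.32 0 0 0 0;0 0 0 -3 -2.6 0 0;0 0 0 -3 -2.6 0 0;0 0 0 -3 -2.6 0 0;0 0 0 -3 -2.6 0 0;0 0 0 -3 -2.6 0 0;0 0 0 -3 -2.6 0 0;0 0 0 -3 -2.6 0 0",
  "grip_force": 40
}}

```text
time_s: 2.73
position: [0.3898, 0.3367, 0.2315]
tool_rot: [[-1.0, -0.0, 0.0], [-0.0, 1.0, 0.0], [-0.0, 0.0, -1.0]]
ft_force: [0.5, 2.1, -0.1]
grip_width: 0.0856
gripper_force: 0.0
```

Emit:
{"fn": "jog_arm", "kwargs": {
  "plan": "0 0 0 -2.1 -2.1 2 0;0 0 0 -2 -2.1 3 0;0 0 0 0 0 4 0;0 0 0 0 0 4 0;0 0 0 0 0 3.3 0;0 0 0 0 0 3 0;0 0 0 0 0 0 200;0 0 0 0 0 0 200;0 0 0 0 0 0 200;0 0 0 0 0 0 200"
}}

```text
time_s: 3.57
position: [0.4307, 0.2968, 0.0404]
tool_rot: [[-1.0, -0.0, 0.004], [-0.0, 1.0, 0.001], [-0.004, 0.001, -1.0]]
ft_force: [0.7, 0.6, 0.4]
grip_width: 0.0388
gripper_force: 0.0
```

Emit:
{"fn": "jog_arm", "kwargs": {
  "plan": "0 0 0 0 0 0 230;0 0 0 0 0 0 230;0 0 0 -0.2 0 -1.6 230;0 0 0 -0.3 0 -1.6 230;0 0 0 -1.13 0 -3.04 230;0 0 0 -1.71 0 -2.75 230;0 0 0 -2.22 0 -2.36 230"
}}

```text
time_s: 4.15
position: [0.4857, 0.2983, 0.1555]
tool_rot: [[-1.0, -0.002, 0.004], [-0.002, 1.0, 0.005], [-0.004, 0.005, -1.0]]
ft_force: [10.8, 15.4, -17.2]
grip_width: 0.0351
gripper_force: 42.1
```

```bash
python3 -c "
from h import *
im=imaging.get_image('scene'); save(im,'s1'); s=env.observe(); print(s['grip_width'],s['gripper_force'],s['ft_force'],s['position'])"
```

```text
0.03488422683476772 45.09289026260376 [-6.74127331  6.31137302 10.91721128] [0.49107505 0.2985511  0.1597154 ]
```

View pics/s1.png

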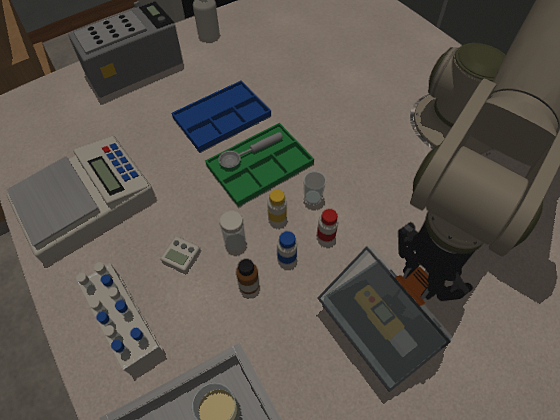

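The picture shows the orange tab (410,285) held in the fingers and the lid swinging up with it. I'll continue the arc.

Emit:
{"fn": "jog_arm", "kwargs": {
  "plan": "0 0 0 -2.64 0 -1.87 230;0 0 0 -2.97 0 -1.31 230;0 0 0 -3.16 0 -0.69 230;0 0 0 -3.24 0 -0.05 230;0 0 0 -2.4 0 0.39 230;0 0 0 0 0 0 230"
}}

```text
time_s: 4.7
position: [0.6325, 0.2999, 0.1897]
tool_rot: [[-1.0, -0.002, 0.007], [-0.002, 1.0, 0.009], [-0.007, 0.009, -1.0]]
ft_force: [-0.2, 15.6, 8.1]
grip_width: 0.0353
gripper_force: 47.3
```

Emit:
{"fn": "jog_arm", "kwargs": {
  "plan": "0 0 0 0 0 0 0;0 0 0 0 0 0 0;0 0 0 0 0 0 0;0 0 0 0 0 0 0;0 0 0 0 0 -3 0;0 0 0 0 0 -4 0;0 0 0 2 0 0 0;0 0 0 3 0 0 0;0 0 0 3 0 0 0;0 0 0 3.5 0 0 0"
}}

```text
time_s: 5.53
position: [0.5132, 0.2956, 0.2573]
tool_rot: [[-1.0, 0.001, 0.001], [0.001, 1.0, -0.0], [-0.001, -0.0, -1.0]]
ft_force: [1.1, 1.0, 0.0]
grip_width: 0.0851
gripper_force: 0.0
```

Emit:
{"fn": "jog_arm", "kwargs": {
  "plan": "0 0 7 0 0 0 80;0 0 7 0 0 0 80;0 0 7 0 0 0 80;0 0 7 0 0 0 80;0 0 7 0 0 0 80;0 0 7 0 0 0 80;0 0 7 0 0 0 80;0 0 7 0 0 0 80;0 0 7 0 0 0 80;0 0 7 0 0 0 80"
}}

```text
time_s: 6.37
position: [0.5141, 0.2959, 0.2577]
tool_rot: [[-0.336, 0.942, 0.0], [0.942, 0.336, -0.0], [-0.0, 0.0, -1.0]]
ft_force: [-0.1, -0.6, 0.7]
grip_width: 0.0589
gripper_force: 0.0
```

Emit:
{"fn": "jog_arm", "kwargs": {
  "plan": "0 0 7 0 0 0 80;0 0 7 0 0 0 80;0 0 6 0 0 0 80;0 0 0 -3.5 0 0 80;0 0 0 -3.5 0 0 80;0 0 0 -3.5 0 0 80;0 0 0 -3.5 0 0 80"
}}

```text
time_s: 6.95
position: [0.5137, 0.1547, 0.2576]
tool_rot: [[-0.001, 1.0, 0.001], [1.0, 0.001, -0.0], [-0.0, 0.001, -1.0]]
ft_force: [1.2, 0.3, 0.4]
grip_width: 0.0584
gripper_force: 0.0
```

```bash
cat > b.py <<'E'
from h import *
np.set_printoptions(precision=4,suppress=True)
s=env.observe(); print(s['position'],s['tool_rot'],s['q'],s['grip_width'])
for c in ("top","scene"):
    im=imaging.get_image(c); save(im,c+'2')
    for t in models.tip_of(c,"meter_center")[:2]: print(c,t,at_z(im,t["at"],.035))
    for t in models.outline_of(c,"meter_center")[:2]:
        ys,xs=np.nonzero(t["region"]); P,D=by_depth(im,np.c_[xs,ys])
        k=(D>0)&(abs(P[:,2]-.052)<.006); P=P[k]
        print(t["confidence"],t["bbox"],k.sum(),k.size)
        if len(P)>9: print(np.median(P,0),cv2.minAreaRect(P[:,:2].astype(np.float32)))
E
python3 b.py
```

```text
[0.5137 0.1547 0.2576] [[-0.0006  1.      0.0006]
 [ 1.      0.0006 -0.0002]
 [-0.0002  0.0006 -1.    ]] [ 4.1159 19.413  73.6407 -0.0137 86.9149  4.085 ] 0.05840116326823067
top {'at': [295.7, 215.3], 'confidence': 0.55} [[ 0.5571 -0.0196  0.035 ]]
top {'at': [248.6, 202.2], 'confidence': 0.42} [[0.5852 0.0797 0.035 ]]
scene {'at': [386.6, 320.9], 'confidence': 0.82} [[0.5196 0.3002 0.035 ]]
0.94 [387.9, 324.0, 63.5, 75.7] 1425 1812
[0.524  0.3009 0.0512] ((0.5220686197280884, 0.30260151624679565), (0.03779415786266327, 0.1513318419456482), 1.0812628269195557)
```

View pics/top2.png

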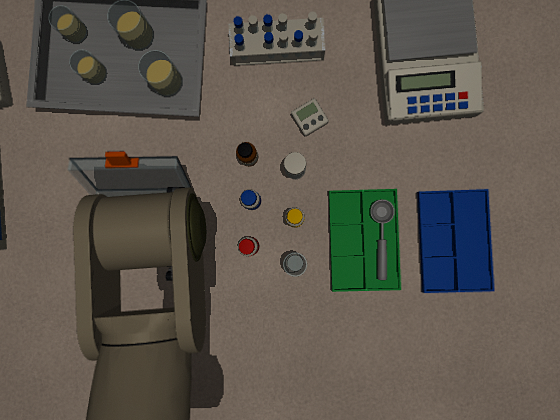

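The lid stands open, with its tab at (122,160), but the arm hides the case from above. The scene camera puts the meter at (0.521, 0.300) with its top at 51 mm, which is plausible. I'll grasp it now.

Emit:
{"fn": "jog_arm", "kwargs": {
  "plan": "0 0 0 3.6 0.7 0 80;0 0 0 3.6 0 0 80;0 0 0 3.6 0 0 80;0 0 0 3.7 0 0 80;0 0 0 0 0 4 80;0 0 0 0 0 4 80;0 0 0 0 0 4 80;0 0 0 0 0 4 80;0 0 0 0 0 3 80"
}}

```text
time_s: 8.0
position: [0.5196, 0.3023, 0.064]
tool_rot: [[-0.002, 1.0, -0.003], [1.0, 0.002, -0.001], [-0.001, -0.003, -1.0]]
ft_force: [0.2, 0.1, 0.1]
grip_width: 0.0587
gripper_force: 0.0
```

Emit:
{"fn": "jog_arm", "kwargs": {
  "plan": "0 0 0 0 0 2 80;0 0 0 0 0 2 80;0 0 0 0 0 0.5 80;0 0 0 0 0 0 160;0 0 0 0 0 0 200;0 0 0 0 0 0 230;0 0 0 0 0 0 230;0 0 0 0 0 0 230",
  "grip_force": 50
}}

```text
time_s: 8.67
position: [0.5217, 0.3014, 0.0231]
tool_rot: [[-0.0, 1.0, 0.001], [1.0, 0.0, 0.0], [0.0, 0.001, -1.0]]
ft_force: [0.7, 1.4, 2.0]
grip_width: 0.0355
gripper_force: 51.2
```

Emit:
{"fn": "jog_arm", "kwargs": {
  "plan": "0 0 0 0 0 -1.5 230;0 0 0 0 0 -3 230;0 0 0 0 0 -4 230;0 0 0 0 0 -4 230;0 0 0 0 0 -3 230;0 0 0 -2 0 0 230;0 0 0 -4 0 0 230;0 0 0 -4 0 0 230;0 0 0 -4 0 0 230;0 0 0 -4 0 0 230"
}}

```text
time_s: 9.5
position: [0.5209, 0.1196, 0.1778]
tool_rot: [[-0.001, 1.0, 0.001], [1.0, 0.001, -0.0], [-0.0, 0.001, -1.0]]
ft_force: [1.4, 0.3, -0.4]
grip_width: 0.0355
gripper_force: 50.9
```

Emit:
{"fn": "jog_arm", "kwargs": {
  "plan": "0 0 0 -4 0 0 230;0 0 0 -4 0 0 230;0 0 0 -4 0 0 230;0 0 0 -4 0 0 230;0 0 0 -4 0 0 230;0 0 0 -4 0 0 230;0 0 0 -4 0 0 230;0 0 0 -4 0 0 230;0 0 0 -4 0 0 230;0 0 0 -4 0 0 230"
}}

```text
time_s: 10.33
position: [0.5209, -0.2808, 0.1778]
tool_rot: [[0.0, 1.0, 0.001], [1.0, -0.0, -0.0], [-0.0, 0.001, -1.0]]
ft_force: [1.3, 0.2, -0.5]
grip_width: 0.0354
gripper_force: 50.9
```

Emit:
{"fn": "jog_arm", "kwargs": {
  "plan": "0 0 0 -4 0 0 230;0 0 0 -4 0 0 230;0 0 0 -2 0 0 230;0 0 0 0 0 0 230;0 0 0 0 0 0 230"
}}

```text
time_s: 10.75
position: [0.521, -0.3795, 0.177]
tool_rot: [[0.002, 1.0, -0.0], [1.0, -0.002, 0.0], [0.0, -0.0, -1.0]]
ft_force: [0.3, 0.6, -1.4]
grip_width: 0.035
gripper_force: 50.9
```

Emit:
{"fn": "jog_arm", "kwargs": {
  "plan": "0 0 7 0 0 0 230;0 0 7 0 0 0 230;0 0 7 0 0 0 230;0 0 7 0 0 0 230;0 0 7 0 0 0 230;0 0 7 0 0 0 230;0 0 7 0 0 0 230;0 0 7 0 0 0 230;0 0 7 0 0 0 230;0 0 7 0 0 0 230"
}}

```text
time_s: 11.58
position: [0.5217, -0.377, 0.1778]
tool_rot: [[0.941, 0.338, 0.0], [0.338, -0.941, 0.0], [0.0, -0.0, -1.0]]
ft_force: [0.9, 0.6, -1.7]
grip_width: 0.035
gripper_force: 50.9
```

Emit:
{"fn": "jog_arm", "kwargs": {
  "plan": "0 0 7 0 0 0 230;0 0 7 0 0 0 230;0 0 6 0 0 0 230;0 0 0 0 0 0 230;0 0 0 0 0 0 230"
}}

```text
time_s: 12.0
position: [0.5217, -0.3776, 0.1776]
tool_rot: [[1.0, 0.005, 0.0], [0.005, -1.0, -0.0], [0.0, 0.0, -1.0]]
ft_force: [0.2, 0.4, -0.8]
grip_width: 0.0352
gripper_force: 50.9
```

```bash
cat > c.py <<'E'
from h import *
np.set_printoptions(precision=4,suppress=True)
s=env.observe(); print(s['position'],s['q'],s['grip_width'])
P=np.array(s['position'])
for c in ("top","scene"):
    im=imaging.get_image(c); save(im,c+'3')
    for t in models.tip_of(c,"meter_center")[:1]: print(c,t,at_z(im,t["at"],P[2]+.012))
    for t in models.outline_of(c,"meter_center")[:1]:
        ys,xs=np.nonzero(t["region"]); Q,D=by_depth(im,np.c_[xs,ys]); Q=Q[D>0]
        print(t["confidence"],t["bbox"],np.percentile(Q,[1,50,99],axis=0))
E
python3 c.py
```

```text
[ 0.5217 -0.3776  0.1776] [-46.4117  33.5119  63.1177   0.0069  83.3625  43.3236] 0.035162103400846856
top {'at': [498.8, 228.3], 'confidence': 0.57} [[ 0.5249 -0.377   0.1896]]
0.69 [498.9, 202.1, 23.6, 34.6] [[ 0.5373 -0.4749  0.0033]
 [ 0.5684 -0.3697  0.2033]
 [ 0.5984 -0.35    0.2528]]
scene {'at': [206.0, 56.3], 'confidence': 0.58} [[ 0.5138 -0.3674  0.1896]]
0.66 [198.2, 55.3, 62.3, 35.9] [[ 0.4508 -0.3941  0.1749]
 [ 0.5425 -0.3647  0.2008]
 [ 0.599  -0.3584  0.2095]]
```

View pics/scene3.png

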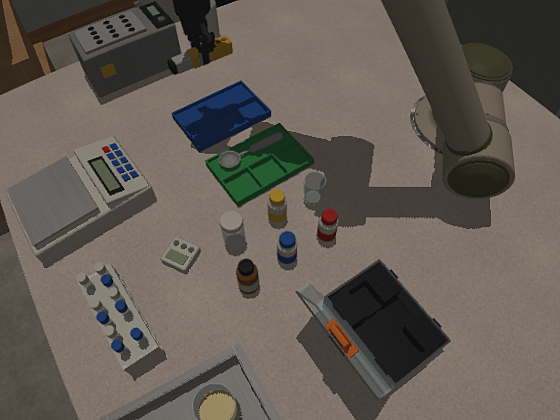

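The meter hangs level in the gripper, at about (200,55) in the picture. The case is empty and the lid is open. I'll lower the meter into the bay.

Emit:
{"fn": "jog_arm", "kwargs": {
  "plan": "0 0 0 -1.8 1.3 3 230;0 0 0 0 0 4 230;0 0 0 0 0 4 230;0 0 0 0 0 2 230;0 0 0 0 0 1 230;0 0 0 0 0 0 230;0 0 0 0 0 0.8 230;0 0 0 0 0 0.6 230;0 0 0 0 0 0.4 230;0 0 0 0 0 0 230"
}}

```text
time_s: 13.13
position: [0.5034, -0.3917, 0.0191]
tool_rot: [[1.0, 0.0, 0.0], [0.0, -1.0, -0.0], [0.0, 0.0, -1.0]]
ft_force: [-0.4, 0.8, -1.2]
grip_width: 0.0354
gripper_force: 50.8
```

Emit:
{"fn": "jog_arm", "kwargs": {
  "plan": "0 0 0 0 0 0.15 230;0 0 0 0 0 0 230;0 0 0 0 0 0 120;0 0 0 0 0 0 110;0 0 0 0 0 0 100;0 0 0 0 0 0 90;0 0 0 0 0 -1 90;0 0 0 0 0 -3 80;0 0 0 0 0 -4 0;0 0 0 0 0 -4 0"
}}

```text
time_s: 13.97
position: [0.5031, -0.3914, 0.1394]
tool_rot: [[1.0, 0.0, -0.001], [0.0, -1.0, 0.001], [-0.001, -0.001, -1.0]]
ft_force: [-0.2, -1.5, 0.6]
grip_width: 0.0806
gripper_force: 0.0
```

Emit:
{"fn": "jog_arm", "kwargs": {
  "plan": "0 0 0 0 -4 -1 0;0 0 0 -1 -4 0 0;0 0 0 0 -4 0 0;0 0 0 0 -4 0 0;0 0 0 0 -4 0 0;0 0 0 0 -4 0 0;0 0 0 0 -4 0 0;0 0 0 0 -4 0 0;0 0 0 0 -4 0 0;0 0 0 0 -4 0 0"
}}

```text
time_s: 14.8
position: [0.4931, 0.01, 0.1486]
tool_rot: [[1.0, -0.0, 0.001], [-0.0, -1.0, -0.0], [0.001, 0.0, -1.0]]
ft_force: [0.9, -0.4, -0.1]
grip_width: 0.0856
gripper_force: 0.0
```

Emit:
{"fn": "jog_arm", "kwargs": {
  "plan": "0 0 0 0 -4 0 0;0 0 0 0 -3.1 0 0;0 0 0 0 0 0 0;0 0 0 0 0 0 0"
}}

```text
time_s: 15.13
position: [0.4932, 0.0805, 0.1484]
tool_rot: [[1.0, 0.003, 0.001], [0.003, -1.0, -0.0], [0.001, 0.0, -1.0]]
ft_force: [0.8, -1.4, -0.4]
grip_width: 0.0852
gripper_force: 0.0
```

```bash
cat > d.py <<'E'
from h import *
np.set_printoptions(precision=4,suppress=True)
s=env.observe(); print(s['position'],s['q'][5],s['grip_width'])
for c in ("top","scene"):
    im=imaging.get_image(c); save(im,c+'4')
    for q,z in (("meter_center",.029),("tray_blue",0)):
        for t in models.tip_of(c,q)[:1]: print(c,q,t,at_z(im,t["at"],z))
        for t in models.outline_of(c,q)[:1]:
            ys,xs=np.nonzero(t["region"]); Q,D=by_depth(im,np.c_[xs,ys]); Q=Q[D>0]
            print(q,t["confidence"],t["bbox"],np.percentile(Q,[1,50,99],axis=0))
E
python3 d.py
```

```text
[0.4932 0.0805 0.1484] 85.49700895319626 0.08524629859745338
top meter_center {'at': [476.5, 241.5], 'confidence': 0.77} [[ 0.5016 -0.3945  0.029 ]]
meter_center 0.97 [477.2, 239.5, 22.0, 71.7] [[ 0.4336 -0.4076  0.0183]
 [ 0.5006 -0.3864  0.0445]
 [ 0.5789 -0.373   0.0502]]
top tray_blue {'at': [454.0, 238.7], 'confidence': 0.66} [[ 0.5076 -0.3577  0.    ]]
tray_blue 0.63 [455.9, 240.9, 80.2, 104.5] [[ 0.3985 -0.427  -0.0006]
 [ 0.5028 -0.342   0.008 ]
 [ 0.6084 -0.2809  0.0234]]
scene meter_center {'at': [216.6, 103.1], 'confidence': 0.79} [[ 0.5012 -0.38    0.029 ]]
meter_center 0.95 [214.2, 103.9, 56.2, 31.8] [[ 0.4309 -0.4093  0.0105]
 [ 0.5063 -0.3784  0.0424]
 [ 0.5821 -0.3718  0.0496]]
scene tray_blue {'at': [222.2, 120.2], 'confidence': 0.64} [[ 0.5079 -0.3447  0.    ]]
tray_blue 0.93 [222.6, 116.8, 98.4, 69.9] [[ 0.3979 -0.4235  0.0001]
 [ 0.5151 -0.3368  0.01  ]
 [ 0.6114 -0.2806  0.0236]]
```

View pics/top4.png

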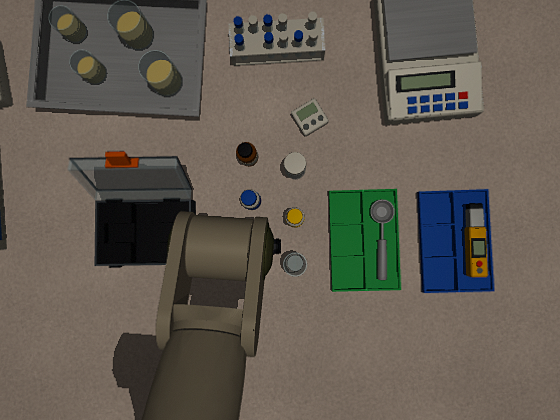

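The meter lies in the blue tray's long bay, at (477,240). Next, the red bottle.

Emit:
{"fn": "jog_arm", "kwargs": {
  "plan": "0 0 0 0 0 3.5 0;0 0 0 0 0 4 0;0 0 0 0 0 3 0;0 0 0 0 0 1.3 0;0 0 0 0 0 0 150;0 0 0 0 0 0 200;0 0 0 0 0 0 230;0 0 0 0 0 0 230;0 0 0 0 0 0 230;0 0 0 0 0 0 230",
  "grip_force": 40
}}

```text
time_s: 16.47
position: [0.4942, 0.0792, 0.0312]
tool_rot: [[1.0, 0.0, 0.003], [0.0, -1.0, -0.0], [0.003, 0.0, -1.0]]
ft_force: [-0.1, -0.1, 6.6]
grip_width: 0.0393
gripper_force: 40.3
```

Emit:
{"fn": "jog_arm", "kwargs": {
  "plan": "0 0 0 0 0 -1 230;0 0 0 0 0 -3 230;0 0 0 0 0 -4 230;0 0 0 0 0 -4 230;0 0 0 -1 2 0 230;0 0 0 -1 4 0 230;0 0 0 -1 4 0 230;0 0 0 -1 4 0 230;0 0 0 -1 4 0 230;0 0 0 -1 4 0 230"
}}

```text
time_s: 17.3
position: [0.4325, -0.1424, 0.1505]
tool_rot: [[1.0, 0.0, 0.001], [0.0, -1.0, -0.001], [0.001, 0.001, -1.0]]
ft_force: [-0.1, 0.2, -1.8]
grip_width: 0.0391
gripper_force: 40.6
```

Emit:
{"fn": "jog_arm", "kwargs": {
  "plan": "0 0 0 0 4 0 230;0 0 0 0 4 0 230;0 0 0 0 4 0 230;0 0 0 0 4 0 230;0 0 0 0 2 0 230;0 0 0 0 0 2 230;0 0 0 0 0 4 230;0 0 0 0 0 3 230;0 0 0 0 0 1 230;0 0 0 0 0 0.8 230"
}}

```text
time_s: 18.13
position: [0.4332, -0.3206, 0.0411]
tool_rot: [[1.0, 0.0, -0.001], [0.0, -1.0, 0.001], [-0.001, -0.001, -1.0]]
ft_force: [0.4, 0.0, 0.3]
grip_width: 0.0387
gripper_force: 40.7
```

Emit:
{"fn": "jog_arm", "kwargs": {
  "plan": "0 0 0 0 0 0.3 230;0 0 0 0 0 0.2 230;0 0 0 0 0 0 230;0 0 0 0 0 0 110;0 0 0 0 0 0 100;0 0 0 0 0 0 60;0 0 0 0 0 0 0;0 0 0 0 0 0 0;0 0 0 0 0 -2 0;0 0 0 0 0 -4 0"
}}

```text
time_s: 18.97
position: [0.4319, -0.3192, 0.0939]
tool_rot: [[1.0, -0.0, -0.006], [-0.0, -1.0, 0.007], [-0.006, -0.007, -1.0]]
ft_force: [0.5, 0.1, -1.2]
grip_width: 0.0851
gripper_force: 0.0
```

Emit:
{"fn": "jog_arm", "kwargs": {
  "plan": "0 0 0 0 0 -4 0;0 0 0 0 0 -1.5 0;0 0 0 2 -3.2 0 0;0 0 0 2 -3.2 0 0;0 0 0 2 -3.4 0 0;0 0 0 2 -3.4 0 0;0 0 0 2 -3.4 0 0;0 0 0 2 -3.4 0 0;0 0 0 0 -3.4 0 0;0 0 0 0 -3.5 0 0"
}}

```text
time_s: 19.8
position: [0.5538, -0.05, 0.1514]
tool_rot: [[1.0, 0.001, 0.0], [0.001, -1.0, -0.0], [0.0, 0.0, -1.0]]
ft_force: [0.0, -0.0, -0.0]
grip_width: 0.0856
gripper_force: 0.0
```

Emit:
{"fn": "jog_arm", "kwargs": {
  "plan": "0 0 0 0 -3.5 0 0;0 0 0 0 0 0 0;0 0 0 0 0 0 0"
}}

```text
time_s: 20.05
position: [0.5532, -0.0152, 0.1518]
tool_rot: [[1.0, 0.003, 0.0], [0.003, -1.0, -0.0], [0.0, 0.0, -1.0]]
ft_force: [0.2, -0.9, 0.0]
grip_width: 0.0856
gripper_force: 0.0
```

```bash
cat > e.py <<'E'
import sys; from h import *
np.set_printoptions(precision=4,suppress=True)
tag=sys.argv[1]
s=env.observe(); print(s['position'],s['grip_width'])
for c in ("top","scene"):
    im=imaging.get_image(c); save(im,c+tag)
    for q in sys.argv[2:]:
        for t in models.outline_of(c,q)[:1]:
            ys,xs=np.nonzero(t["region"]); Q,D=by_depth(im,np.c_[xs,ys]); Q=Q[D>0]; T=Q[Q[:,2]>np.percentile(Q[:,2],95)-.006]
            print(c,q,round(t["confidence"],2),t["bbox"],(T.min(0)+T.max(0))/2,np.median(T,0))
E
python3 e.py 5 buffer_red_center buffer_yellow_center
```

```text
[ 0.5532 -0.0152  0.1518] 0.08559799192653042
top buffer_red_center 0.6 [444.6, 275.9, 29.0, 20.1] [ 0.4335 -0.3199  0.0922] [ 0.4328 -0.32    0.0915]
scene buffer_red_center 0.43 [246.6, 98.0, 12.0, 31.1] [ 0.5121 -0.1813  0.2277] [ 0.4442 -0.3216  0.0928]
scene buffer_yellow_center 0.95 [277.1, 207.6, 22.1, 33.9] [ 0.5543 -0.0166  0.087 ] [ 0.5553 -0.0153  0.0876]
```

View pics/scene5.png

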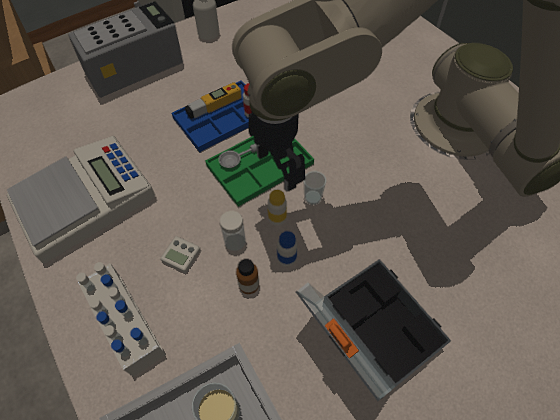

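The red bottle stands in its blue pocket (edge visible at (247,98)), with its top at 92 mm. The gripper is above the yellow bottle at (277,207).

Emit:
{"fn": "jog_arm", "kwargs": {
  "plan": "0 0 0 0 0 3.5 0;0 0 0 0 0 4 0;0 0 0 0 0 3.3 0;0 0 0 0 0 1.3 0;0 0 0 0 0 0 150;0 0 0 0 0 0 200;0 0 0 0 0 0 230;0 0 0 0 0 0 230;0 0 0 0 0 0 230;0 0 0 0 0 0 230"
}}

```text
time_s: 21.18
position: [0.5543, -0.0172, 0.0324]
tool_rot: [[1.0, 0.0, 0.003], [0.0, -1.0, -0.001], [0.003, 0.001, -1.0]]
ft_force: [-1.6, -1.5, 7.6]
grip_width: 0.0387
gripper_force: 40.7
```

Emit:
{"fn": "jog_arm", "kwargs": {
  "plan": "0 0 0 0 0 -1 230;0 0 0 0 0 -3 230;0 0 0 0 0 -4 230;0 0 0 0 0 -4 230;0 0 0 0 2 0 230;0 0 0 1 4 0 230;0 0 0 1 4 0 230;0 0 0 0 4 0 230;0 0 0 0 4 0 230;0 0 0 0 4 0 230"
}}

```text
time_s: 22.02
position: [0.5731, -0.2385, 0.1517]
tool_rot: [[1.0, 0.0, 0.001], [0.0, -1.0, -0.0], [0.001, 0.0, -1.0]]
ft_force: [0.2, -0.6, -0.9]
grip_width: 0.0389
gripper_force: 40.6
```

Emit:
{"fn": "jog_arm", "kwargs": {
  "plan": "0 0 0 0 4 0 230;0 0 0 0 3 0 230;0 0 0 0 1.5 0 230;0 0 0 0 0 0 230;0 0 0 0 0 2 230;0 0 0 0 0 4 230;0 0 0 0 0 3 230;0 0 0 0 0 1 230;0 0 0 0 0 0.8 230;0 0 0 0 0 0 230"
}}

```text
time_s: 22.85
position: [0.5736, -0.3209, 0.0426]
tool_rot: [[1.0, 0.001, -0.0], [0.001, -1.0, 0.001], [-0.0, -0.001, -1.0]]
ft_force: [0.5, 1.0, -1.4]
grip_width: 0.0389
gripper_force: 40.6
```

Emit:
{"fn": "jog_arm", "kwargs": {
  "plan": "0 0 0 0 0 0.4 230;0 0 0 0 0 0.2 230;0 0 0 0 0 0 230;0 0 0 0 0 0 110;0 0 0 0 0 0 100;0 0 0 0 0 0 60;0 0 0 0 0 0 0;0 0 0 0 0 0 0;0 0 0 0 0 -2 0;0 0 0 0 0 -4 0"
}}

```text
time_s: 23.68
position: [0.5715, -0.3204, 0.0928]
tool_rot: [[1.0, -0.0, -0.007], [-0.0, -1.0, 0.006], [-0.007, -0.006, -1.0]]
ft_force: [-0.4, 0.0, -0.1]
grip_width: 0.0854
gripper_force: 0.0
```

Emit:
{"fn": "jog_arm", "kwargs": {
  "plan": "0 0 0 0 0 -4 0;0 0 0 0 0 -1.5 0;0 0 0 1.4 -3.3 0 0;0 0 0 1.4 -3.4 0 0;0 0 0 1.4 -3.4 0 0;0 0 0 1.4 -3.4 0 0;0 0 0 1.4 -3.4 0 0;0 0 0 1.6 -3.4 0 0;0 0 0 0 -3.4 0 0;0 0 0 0 -3.3 0 0"
}}

```text
time_s: 24.52
position: [0.6597, -0.0498, 0.1514]
tool_rot: [[1.0, 0.001, 0.0], [0.001, -1.0, 0.0], [0.0, -0.0, -1.0]]
ft_force: [0.6, -0.1, -0.0]
grip_width: 0.085
gripper_force: 0.0
```

Emit:
{"fn": "jog_arm", "kwargs": {
  "plan": "0 0 0 0 -3.3 0 0;0 0 0 0 0 0 0;0 0 0 0 0 0 0"
}}

```text
time_s: 24.77
position: [0.6593, -0.0171, 0.1518]
tool_rot: [[1.0, 0.003, 0.0], [0.003, -1.0, -0.0], [0.0, 0.0, -1.0]]
ft_force: [0.1, -1.2, -0.2]
grip_width: 0.0855
gripper_force: 0.0
```

```bash
python3 e.py 6 buffer_yellow_center jar_center buffer_blue_center brown_bottle_center
```

```text
[ 0.6593 -0.0171  0.1518] 0.08545327020203568
top buffer_yellow_center 0.98 [443.3, 209.0, 23.8, 22.2] [ 0.5726 -0.3216  0.0923] [ 0.5723 -0.3204  0.0917]
top jar_center 0.6 [294.5, 173.0, 17.3, 15.2] [ 0.6243 -0.0171  0.287 ] [ 0.6234 -0.0163  0.2867]
scene buffer_yellow_center 0.59 [268.9, 159.7, 90.2, 73.0] [ 0.5323 -0.0932  0.1969] [ 0.4734 -0.161   0.0196]
scene jar_center 0.64 [232.2, 229.6, 24.3, 31.6] [ 0.6625 -0.0057  0.126 ] [ 0.6651 -0.0143  0.0877]
scene buffer_blue_center 0.81 [284.9, 248.0, 18.5, 33.3] [0.5922 0.0757 0.0871] [0.5927 0.077  0.0876]
scene brown_bottle_center 0.74 [245.6, 274.9, 22.1, 36.5] [0.6878 0.0829 0.0917] [0.6885 0.0832 0.0925]
```

Emit:
{"fn": "jog_arm", "kwargs": {
  "plan": "0 0 0 0.1 0.1 3.5 0;0 0 0 0 0 4 0;0 0 0 0 0 3.3 0;0 0 0 0 0 1.3 0;0 0 0 0 0 0 130;0 0 0 0 0 0 180;0 0 0 0 0 0 220;0 0 0 0 0 0 220;0 0 0 0 0 0 220;0 0 0 0 0 0 220"
}}

```text
time_s: 26.1
position: [0.6615, -0.0199, 0.0328]
tool_rot: [[1.0, 0.0, 0.004], [0.0, -1.0, -0.001], [0.004, 0.001, -1.0]]
ft_force: [-0.3, 0.6, 6.1]
grip_width: 0.0452
gripper_force: 41.4
```

Emit:
{"fn": "jog_arm", "kwargs": {
  "plan": "0 0 0 0 0 -1 220;0 0 0 0 0 -3 220;0 0 0 0 0 -4 220;0 0 0 0 0 -4 220;0 0 0 -1.4 2 0 220;0 0 0 -2.5 3 0 220;0 0 0 -2.5 3 0 220;0 0 0 -2 3.1 0 220;0 0 0 0 0 0 220;0 0 0 0 0 0 220"
}}

```text
time_s: 26.93
position: [0.5756, -0.1322, 0.1517]
tool_rot: [[1.0, -0.003, 0.001], [-0.003, -1.0, -0.0], [0.001, 0.0, -1.0]]
ft_force: [0.7, 1.3, -0.3]
grip_width: 0.0451
gripper_force: 41.3
```

Emit:
{"fn": "jog_arm", "kwargs": {
  "plan": "0 0 0 0 0 2 220;0 0 0 0 0 4 220;0 0 0 0 0 3 220;0 0 0 0 0 1 220;0 0 0 0 0 0.8 220;0 0 0 0 0 0 220"
}}

```text
time_s: 27.43
position: [0.5768, -0.1302, 0.0424]
tool_rot: [[1.0, 0.001, -0.001], [0.001, -1.0, 0.0], [-0.001, -0.0, -1.0]]
ft_force: [0.3, 0.5, -1.6]
grip_width: 0.0451
gripper_force: 41.3
```

Emit:
{"fn": "jog_arm", "kwargs": {
  "plan": "0 0 0 0 0 0.4 220;0 0 0 0 0 0.2 220;0 0 0 0 0 0 220;0 0 0 0 0 0 100;0 0 0 0 0 0 80;0 0 0 0 0 0 50;0 0 0 0 0 0 0;0 0 0 0 0 0 0;0 0 0 0 0 -2 0;0 0 0 0 0 -4 0"
}}

```text
time_s: 28.27
position: [0.5743, -0.13, 0.0934]
tool_rot: [[1.0, -0.0, -0.008], [-0.0, -1.0, 0.004], [-0.008, -0.004, -1.0]]
ft_force: [0.4, -0.7, -0.6]
grip_width: 0.0852
gripper_force: 0.0
```

Emit:
{"fn": "jog_arm", "kwargs": {
  "plan": "0 0 0 0 0 -4 0;0 0 0 0 0 -1.5 0;0 0 0 1.8 -3.5 0 0;0 0 0 1.8 -3.5 0 0;0 0 0 1.8 -3.5 0 0;0 0 0 1.8 -3.6 0 0;0 0 0 1.8 -3.6 0 0;0 0 0 2 -3.6 0 0;0 0 0 0 0 0 0;0 0 0 0 0 0 0"
}}

```text
time_s: 29.1
position: [0.6866, 0.0843, 0.151]
tool_rot: [[1.0, 0.003, -0.0], [0.003, -1.0, -0.0], [-0.0, 0.0, -1.0]]
ft_force: [-0.5, 0.6, -0.6]
grip_width: 0.0858
gripper_force: 0.0
```

```bash
python3 e.py 7 jar_center brown_bottle_center
```

```text
[0.6866 0.0843 0.151 ] 0.08581247897655357
top jar_center 0.75 [350.8, 205.2, 21.9, 22.0] [ 0.5752 -0.1297  0.093 ] [ 0.5743 -0.1296  0.0919]
top brown_bottle_center 0.41 [239.3, 156.2, 4.7, 12.3] [0.6469 0.0708 0.2734] [0.6819 0.0896 0.0925]
scene brown_bottle_center 0.67 [247.3, 275.8, 25.8, 40.6] [0.6908 0.1014 0.132 ] [0.6909 0.0821 0.0924]
```

Emit:
{"fn": "jog_arm", "kwargs": {
  "plan": "0 0 0 0 0 3.5 0;0 0 0 0 0 4 0;0 0 0 0 0 3.2 0;0 0 0 0 0 1.2 0;0 0 0 0 0 0 140;0 0 0 0 0 0 190;0 0 0 0 0 0 225;0 0 0 0 0 0 225;0 0 0 0 0 0 225;0 0 0 0 0 0 225"
}}

```text
time_s: 30.23
position: [0.6877, 0.0821, 0.0356]
tool_rot: [[1.0, 0.0, 0.005], [0.0, -1.0, -0.001], [0.005, 0.001, -1.0]]
ft_force: [-0.5, -0.7, 6.7]
grip_width: 0.0407
gripper_force: 40.2
```

Emit:
{"fn": "jog_arm", "kwargs": {
  "plan": "0 0 0 0 0 -1 225;0 0 0 0 0 -3 225;0 0 0 0 0 -4 225;0 0 0 0 0 -4 225;0 0 0 -1.1 1.4 0 225;0 0 0 -2.5 2.5 0 225;0 0 0 -2.5 2.5 0 225;0 0 0 -2.5 2.5 0 225;0 0 0 -2.5 2.5 0 225;0 0 0 -2.5 2.5 0 225"
}}

```text
time_s: 31.07
position: [0.549, -0.0576, 0.1538]
tool_rot: [[1.0, 0.001, 0.001], [0.001, -1.0, -0.0], [0.001, 0.0, -1.0]]
ft_force: [-0.2, -1.1, -1.8]
grip_width: 0.0408
gripper_force: 40.9
```

Emit:
{"fn": "jog_arm", "kwargs": {
  "plan": "0 0 0 -3 2.5 0 225;0 0 0 -3 2.5 0 225;0 0 0 -3 1.5 0 225;0 0 0 -2.5 1 0 225;0 0 0 0 0 0 225;0 0 0 0 0 2 225;0 0 0 0 0 4 225;0 0 0 0 0 3 225;0 0 0 0 0 0.8 225;0 0 0 0 0 0 225"
}}

```text
time_s: 31.9
position: [0.4352, -0.1313, 0.0539]
tool_rot: [[1.0, 0.0, -0.003], [0.0, -1.0, 0.002], [-0.003, -0.002, -1.0]]
ft_force: [0.4, -0.6, -1.3]
grip_width: 0.041
gripper_force: 41.1
```

Emit:
{"fn": "jog_arm", "kwargs": {
  "plan": "0 0 0 0 0 0.8 225;0 0 0 0 0 0.5 225;0 0 0 0 0 0 225"
}}

```text
time_s: 32.15
position: [0.4357, -0.1319, 0.042]
tool_rot: [[1.0, 0.0, 0.001], [0.0, -1.0, -0.001], [0.001, 0.001, -1.0]]
ft_force: [0.7, 0.1, -2.0]
grip_width: 0.0409
gripper_force: 41.2
```

Emit:
{"fn": "jog_arm", "kwargs": {
  "plan": "0 0 0 0 0 0.2 225;0 0 0 0 0 0.1 225;0 0 0 0 0 0 225;0 0 0 0 0 0 100;0 0 0 0 0 0 80;0 0 0 0 0 0 50;0 0 0 0 0 0 0;0 0 0 0 0 0 0;0 0 0 0 0 -2 0;0 0 0 0 0 -4 0"
}}

```text
time_s: 32.98
position: [0.4336, -0.1308, 0.0965]
tool_rot: [[1.0, -0.0, -0.007], [-0.0, -1.0, 0.004], [-0.007, -0.004, -1.0]]
ft_force: [0.8, -0.3, -0.2]
grip_width: 0.0853
gripper_force: 0.0
```

Emit:
{"fn": "jog_arm", "kwargs": {
  "plan": "0 0 0 0 0 -4 0;0 0 0 0 0 -3 0;0 0 0 -2 -3.5 0 0;0 0 0 -2 -3.5 0 0;0 0 0 -2 -3.5 0 0;0 0 0 0 -4 0 0;0 0 0 0 -4 0 0;0 0 0 0 -4 0 0;0 0 0 0 -4 0 0;0 0 0 0 -4 0 0"
}}

```text
time_s: 33.82
position: [0.3748, 0.1752, 0.1688]
tool_rot: [[1.0, 0.0, 0.0], [0.0, -1.0, 0.0], [0.0, -0.0, -1.0]]
ft_force: [1.2, -0.1, -0.3]
grip_width: 0.0858
gripper_force: 0.0
```

Emit:
{"fn": "jog_arm", "kwargs": {
  "plan": "0 0 0 0 0 0 0;0 0 0 0 0 0 0;0 0 0 0 0 0 0"
}}

```text
time_s: 34.07
position: [0.3752, 0.173, 0.1685]
tool_rot: [[1.0, 0.001, -0.0], [0.001, -1.0, -0.0], [-0.0, 0.0, -1.0]]
ft_force: [0.3, -0.4, 0.3]
grip_width: 0.0853
gripper_force: 0.0
```

```bash
python3 e.py 8 jar_center brown_bottle_center buffer_red_center buffer_yellow_center buffer_blue_center
```

```text
[0.3752 0.173  0.1685] 0.08532004265099996
top jar_center 0.56 [351.2, 205.6, 22.4, 26.8] [ 0.5762 -0.1297  0.0931] [ 0.576  -0.1295  0.0921]
top brown_bottle_center 0.59 [350.0, 272.7, 18.7, 22.4] [ 0.4363 -0.1298  0.0965] [ 0.4365 -0.1313  0.0958]
top buffer_red_center 0.59 [443.0, 274.5, 28.4, 19.6] [ 0.4327 -0.3207  0.0928] [ 0.4327 -0.3207  0.0918]
top buffer_yellow_center 0.66 [443.7, 208.0, 29.2, 24.2] [ 0.5725 -0.3218  0.0932] [ 0.5716 -0.3218  0.0918]
top buffer_blue_center 0.81 [250.6, 202.4, 22.1, 17.9] [0.5906 0.0758 0.0886] [0.5913 0.0758 0.0876]
scene jar_center 0.93 [238.8, 172.6, 21.7, 33.5] [ 0.5763 -0.1305  0.0925] [ 0.5775 -0.1293  0.092 ]
scene brown_bottle_center 0.95 [289.6, 147.2, 20.7, 40.5] [ 0.4366 -0.1312  0.0968] [ 0.4374 -0.1297  0.0963]
scene buffer_red_center 0.72 [249.1, 99.1, 18.9, 35.2] [ 0.4329 -0.3188  0.0919] [ 0.4328 -0.3182  0.0917]
scene buffer_blue_center 0.93 [285.3, 247.7, 17.4, 33.7] [0.5913 0.0769 0.0874] [0.5922 0.0774 0.0878]
```

View pics/top8.png

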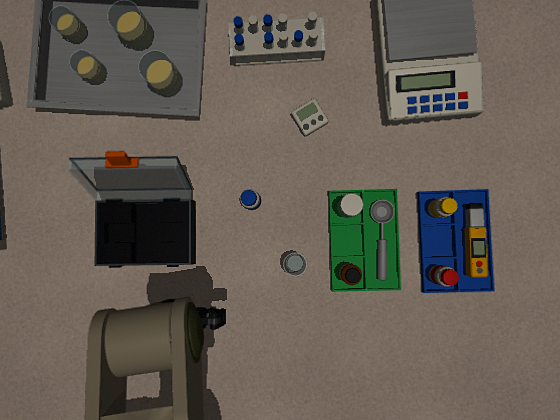

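View pics/scene8.png

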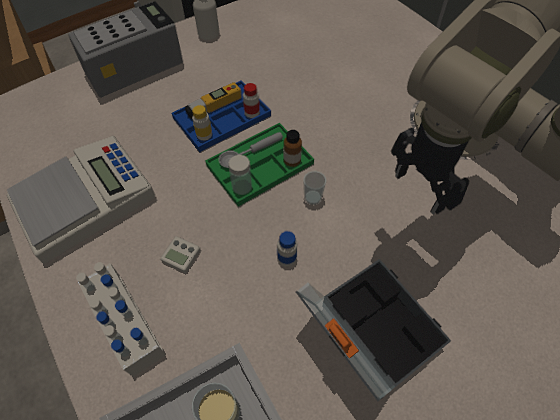

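Both pictures show everything in place. The jar (351,205) and brown bottle (350,272) are in the green tray, and the yellow (443,208) and red (443,275) bottles and the meter (477,240) are in the blue tray. The blue-capped bottle (250,200) is unmoved, the lid is open and the arm is clear.

```bash
python3 -c "
from rig import job
print(job.close_job())"
```

```text
the job is handed in; nothing more can be done
None
```

I made up both kits and handed the job in at about 34 s. The last pictures showed the lid open, every item upright or flat in its place, and the blue-capped bottle unmoved, but the hand-in gave no verdict.

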